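Empty the carton sealer's catch tray into the tote

ROBOT

A 7-joint arm with a two-finger parallel gripper is mounted at the origin on the work surface. World frame = base frame: x ahead of the robot, y to its left, z up, the work surface at z = 0. Lengths are in m, angles in rad, forces in N, time in s.
With the tool pointing down it reaches from about 0.4 to 0.85 m from the base axis. Payload 4.5 kg.
Tool frame: the origin (TCP) lies between the finger pads; the fingertips stand arm.finger_overhang ahead of it and the grasp point (between the pads) lies 8 mm behind it (arm.finger_overhang is the distance from the TCP to the fingertips, in m); z points along the fingers, y is the line along which they close (so a half turn about z gives the same grasp; the last joint's range is limited). The gripper opens to 85 mm and grips with 20 to 120 N. Pads are 22 mm wide; open, the fingers measure 114 mm over their backs; the gripper's body (76 mm by 85 mm) begins 54 mm behind the grasp point. The pads swing forward as they close: fully open they stand 13 mm farther back than shut.
Start: joints at [-1.171, 0.689, -0.195, 1.565, 0.157, 0.902, -0.215], TCP at [0.224, 0.584, 0.242] pointing down, gripper open.
Joint ranges: [-3.01, 3.01], [-0.46, 2.08], [-1.47, 1.51], [0.13, 2.56], [-1, 4.14], [0.04, 2.09], [-2.66, 2.66]. Speed limits (rad/s): [2.57, 2.57, 3.14, 3.14, 3.14, 3.14, 3.14].

INTERFACE

Orientations are given as a 3x3 rotation matrix whose columns are the frame's x, y, z axes.
In Python, from workcell import status, cams, order, arm gives the robot as it stands.
- The arm moves only by the tool move_arm, never from a script. Its argument "plan" is a list of rows, each a list of 3 entries, a list of its own where there are three numbers: the shift along the tool's x, y, z each as a share of 0.5 m, from -1 to 1, then the turn, a rotation vector about the tool's x, y, z each as a share of 90 degrees, from -1 to 1, then the closure, from 0 (fully open) to 1 (shut). A call has 1 to 12 rows; each row is the pose to reach, as a shift and turn from the pose commanded when the call began, along the tool's axes at that moment; what a row does not reach only later rows make up. A row lasts 1/10 s, in which the tool goes at most 50 mm and 8.59 degrees, less where a joint would pass 70% of its speed; a pose out of reach is approached as far as the arm can. A call with a number of a shift or a turn outside -1 to 1 is refused whole. A call with a gripper value outside its range is refused whole. The fingers move at their own pace and stop on an object; "grip_force" is the grip in N (left out, the last holds). Time passes only in rows, so rows that repeat a pose let the fingers close. It gives the time, the measured TCP pose, the force, the opening and the grip force at its end, in the units of the state.
- status.sense(): the state, without advancing time (a new reading comes with each control period).
- cams.get_image(name): name is "side" or "top"; returns the picture (480x640x3 uint8, red, green, blue); there is no depth.
- cams.camera_model(name): a dict with "camera_matrix" (3x3 intrinsics, pixels), "origin" and "orientation" of the camera in the world. Camera axes: x right, y down, z forward; pixel columns grow to the right and rows downward; lengths in m; the calibration is good to about 2 mm. A picture is of the moment at which its call begins. camera_model takes no time and is no camera call.
- order.job_done(): hands the job in; it is judged then, once.
The state is a dict: "t": time; "joint_pos": joint angles; "qvel": joint speeds; "tau": joint torques, N m; "tool_pos": TCP position; "eef_rot": TCP orientation; "wrist_force": force on the tool from outside, world axes, zero at the start; "torque": the same for the moment, N m; "gripper_width": finger opening in m; "finger_force": force on a finger pad.
Only numpy, scipy, OpenCV 4.12 (cv2) and the standard library are available. Lean on these libraries where they do the work, as an engineer would, in place of code of your own. Each camera call takes 0.05 s, during which the arm holds its last target. There are 200 camera calls.

TASK

Slide the empty tote along its rails fully home against its stop, then swing the catch tray's end flap over by its T-shaped pull and lower it gently all the way onto its open stop, so that it slopes into the tote. Then slide the three sealed cartons out over the flap, without lifting them, so that they lie in the tote; the carton whose top flaps stand open stays upright in the tray. Disturb nothing else on the bench.

Things in the scene. Friction and masses are not known exactly. Their poses are not given: they have to be found in the camera images.
- stand: The fixed steel catch-tray stand. Origin on the bench top, right below the middle of the flap's hinge line; x runs along the hinge, across the tray; +y points from the hinge into the tray, towards the roller chute of the carton sealer; z up. It stands at a different place and yaw each time.
- tray_floor (a point): Centre of the tray's floor, 150 mm above the bench, axes as the stand's. The floor is 262 mm wide inside (x) and runs from the hinge (stand y = 0, closed only by the flap) to the back wall at y = 267 mm; side and back walls rise 45 mm above it. The chute's lower end hangs over just behind the back wall, top edge 245 mm above the bench, and rises away from there.
- tote_stop (a point): The tote's stop: middle of the outer face of a cross bar on the bench, at stand y = -15 mm; the bar is 40 mm high, this point 20 mm. From there two guide rails run along the bench towards stand -y to y = -415 mm, 30 mm high, 294 mm apart inside.
- flap_hinge (a point): Middle of the flap's hinge line, 150 mm above the bench, level with the tray floor at its open end; axes as the stand's. The flap is an aluminium plate 250 mm wide along the hinge, 100 mm from hinge to edge, 4 mm thick, 0.3 kg.
- flap (a joint): Angle of the flap, rad. 0: closed, leaning 0.20 rad into the tray on its closed stop; 0.20: upright; 1.77: level, pointing out of the tray (stand -y); 2.47: fully open on its stop, sloping 40 degrees down into the tote. The hinge is nearly free: the flap stays nowhere in between and falls shut or open by its weight.
- flap_pull (a point): Middle of the flap's T-shaped pull: a round crossbar, 12 mm thick and 44 mm long, parallel to the hinge and 140 mm from it (its axis 4 mm outside the plane of the plate's inner face), 40 mm beyond the plate's edge on a flat stem 18 mm wide. Held by its two ends it turns between the fingers as the flap swings. On the open stop it is about 57 mm above the bench.
- tote_floor (a point): Centre of the inner floor of the empty grey plastic tote (loose, about 0.8 kg), 4 mm above its underside. The tote is 280 mm wide (x), 320 mm long (y), 110 mm high, walls 4 mm thick with a 2 mm lip at the rim. It stands between the rails with 7 mm play each side, 50 to 110 mm short of the stop. Fully home, this point is at stand y = -175 mm.
- tote: The same tote as a body; origin at the centre of its underside.
- open_carton_mid (a point): The fourth carton, not sealed: the same cardboard box as the others (50 x 100 x 44 mm; point at its centre, 22 mm above its underside; long axis y), but its top flaps stand open, up to 70 mm above the tray floor, and two brown cups show inside. It stands in any one of the four places across the tray.
- open_carton: The same open carton as a body; origin at the centre of its underside.
- carton1_mid (a point): Sealed carton 1: closed cardboard box with tape along its top, 50 wide (x), 100 long (y), 44 mm high, about 0.18 kg; point at its centre. The four cartons stand side by side on the tray floor, about 64 mm apart, long axes roughly towards the flap, 50 to 85 mm of floor free in front of them and 80 mm behind. On the open flap a carton slides down by itself.
- carton1: Sealed carton 1 as a body; origin at the centre of its underside.
- carton2_mid (a point): Sealed carton 2: closed cardboard box with tape along its top, 50 wide (x), 100 long (y), 44 mm high, about 0.18 kg; point at its centre. The four cartons stand side by side on the tray floor, about 64 mm apart, long axes roughly towards the flap, 50 to 85 mm of floor free in front of them and 80 mm behind. On the open flap a carton slides down by itself.
- carton2: Sealed carton 2 as a body; origin at the centre of its underside.
- carton3_mid (a point): Sealed carton 3: closed cardboard box with tape along its top, 50 wide (x), 100 long (y), 44 mm high, about 0.18 kg; point at its centre. The four cartons stand side by side on the tray floor, about 64 mm apart, long axes roughly towards the flap, 50 to 85 mm of floor free in front of them and 80 mm behind. On the open flap a carton slides down by itself.
- carton3: Sealed carton 3 as a body; origin at the centre of its underside.
- teapot: Bystander, to be left alone: a brown stoneware teapot, 100 mm in diameter, 93 mm high, about 155 mm over spout and handle, on the far side of the bench; origin at the centre of its underside.
- small_cup: Bystander, to be left alone: a brown stoneware cup, 76 mm in diameter, 62 mm high, beyond the tote; origin at the centre of its underside.
- tape_roll: Bystander, to be left alone: a roll of brown tape lying flat, 104 mm in diameter, 48 mm high, left of the robot; origin at the centre of its underside.
- tape_roll2: Bystander, to be left alone: a second roll of brown tape lying flat, 104 mm in diameter, 48 mm high, under the chute; origin at the centre of its underside.
Mind the look-alikes: they are no part of the job. Leave any green look-alike of the carton1 alone.

How it is judged:
By the outcome, as a careful person would: the job done as asked, in the order asked, and still so for the second after the job is handed in, with the robot touching nothing.
It also fails if it takes over 72 s, if anything falls off the work surface, if the arm or the gripper's body presses on something with over 40 N, if the wrist force passes 120 N, or if a joint passes its speed limit or range.

## Working session

There is one attempt and no reset: what is moved stays moved. The work goes in short steps, Python scripts to look and compute and a tool call to move; the robot and the scene stay as the last step left them, time stands still between calls to the robot, and variables do not carry over. Pictures are saved under pics/ and viewed, at most 10 in all, crops included, and the job is handed in when it is done.

Besides the shell and the picture viewer there is one more tool, called after "Emit:" as name(argument=value, ...), one argument or row to a line, values as JSON. move_arm: Moves the arm, as the interface text tells. Shift numbers are shares of 0.5 m and turn numbers shares of 90 degrees, none past 1 either way. Its arguments: {"type":"object","properties":{"plan":{"type":"array","items":{"type":"array"}},"grip_force":{"type":"number"}},"required":["plan"]}

```bash
mkdir -p pics; ls
python3 - <<'E'
from workcell import status,cams,arm
import cv2,numpy as np
np.set_printoptions(precision=4,suppress=True)
for n in("side","top"):
    im=cams.get_image(n);cv2.imwrite(f"pics/{n}0.png",im[:,:,::-1])
    m=cams.camera_model(n);print(n,m)
s=status.sense();print(s["t"],s["tool_pos"],s["eef_rot"],s["gripper_width"],arm.finger_overhang)
E
```

```text
pics
side {'camera_matrix': array([[541.3871,   0.    , 325.8103],
       [  0.    , 541.3871, 223.5447],
       [  0.    ,   0.    ,   1.    ]]), 'origin': array([0.3674, 1.0822, 1.2243]), 'orientation': array([[-0.9892, -0.1123,  0.0937],
       [-0.1461,  0.7318, -0.6657],
       [ 0.0062, -0.6722, -0.7403]])}
top {'camera_matrix': array([[509.8301,   0.    , 328.4204],
       [  0.    , 509.8301, 255.2418],
       [  0.    ,   0.    ,   1.    ]]), 'origin': array([0.295 , 0.141 , 1.5635]), 'orientation': array([[ 0.0212, -0.9884,  0.1505],
       [-0.9998, -0.0201,  0.0091],
       [-0.006 , -0.1506, -0.9886]])}
0.1 [0.2234 0.5831 0.2416] [[-0.9339  0.3576 -0.0005]
 [ 0.3576  0.9339 -0.0016]
 [-0.0001 -0.0016 -1.    ]] 0.0852802415051432 0.011
```

View pics/top0.png

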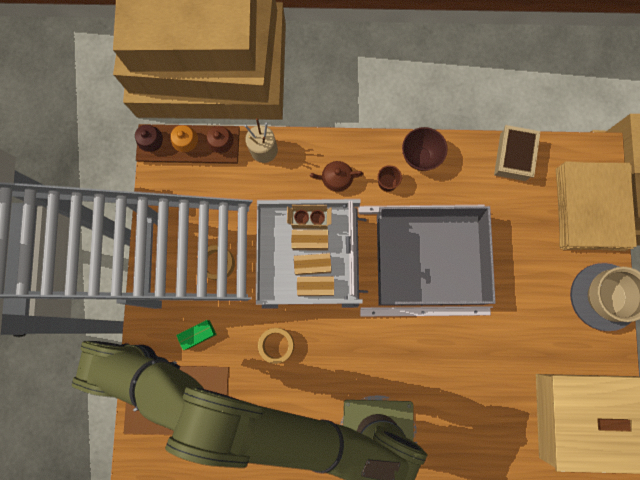

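View pics/side0.png

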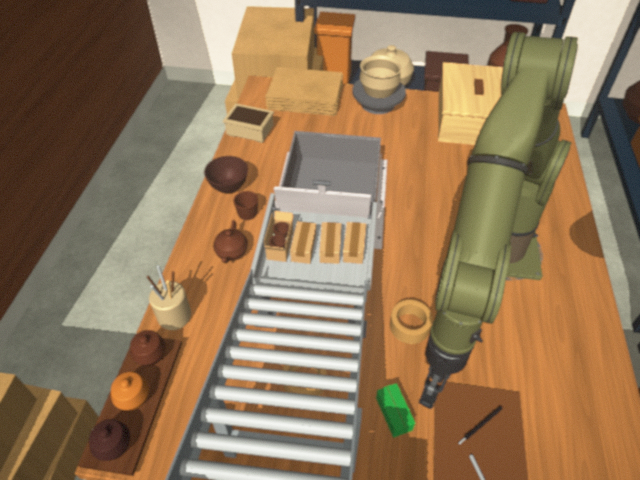

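The top view shows the tray at columns 257–360 and rows 200–303, with the tote at columns 378–493. The open carton is at about (309,217) and the sealed ones are at (310,239), (312,264) and (315,287). Stand +y points image-left, which is world +y. Next I'll enlarge the tray and tote.

Run:
```python
import cv2
a=cv2.imread("pics/top0.png");cv2.imwrite("pics/c1.png",cv2.resize(a[190:325,245:380],None,fx=4.4,fy=4.4,interpolation=cv2.INTER_CUBIC))
cv2.imwrite("pics/c2.png",cv2.resize(a[190:330,345:505],None,fx=4.2,fy=4.2,interpolation=cv2.INTER_CUBIC))
```

```text
(no output)
```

View pics/c1.png

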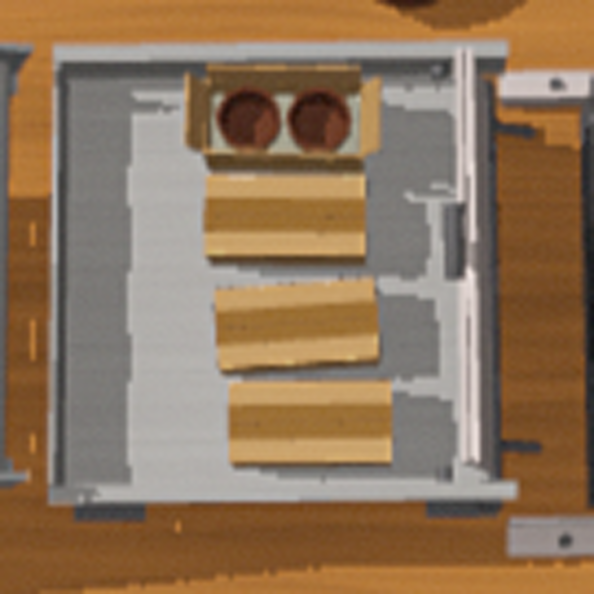

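View pics/c2.png

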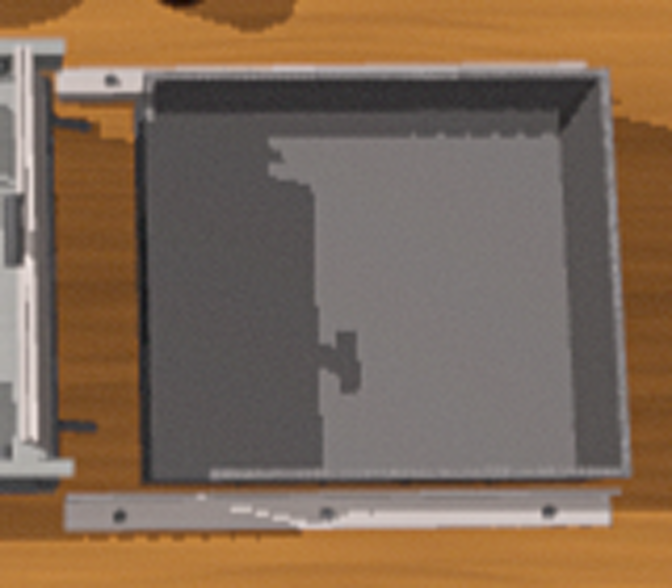

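Crop 1 (offset 245,190, scale 4.4) shows the carton-top corners, the wall tops and the pull at about (453,240). Crop 2 (offset 345,190, scale 4.2) shows the tote rim corners at about (150,72), (605,70), (630,475) and (147,480), and the near rail's inner edge running (65,497)–(618,492).

```bash
cat > h.py <<'E'
import numpy as np
from workcell import cams,status
np.set_printoptions(precision=4,suppress=True)
def ray(n,p,z):
    m=cams.camera_model(n);d=m["orientation"]@np.linalg.solve(m["camera_matrix"],[p[0],p[1],1.]);o=m["origin"]
    return (o+d*(z-o[2])/d[2])
def proj(n,P):
    m=cams.camera_model(n);c=m["camera_matrix"]@(m["orientation"].T@(np.array(P)-m["origin"]));return c[:2]/c[2]
E
python3 - <<'E'
from h import *
c1=lambda p:(245+p[0]/4.4-.4,190+p[1]/4.4-.4)
c2=lambda p:(345+p[0]/4.2-.4,190+p[1]/4.2-.4)
def show(k,ps,z,c):
    q=[ray("top",c(p),z)[:2] for p in ps];print(k,*q,"mean",np.mean(q,0),"len",[round(float(np.linalg.norm(q[i]-q[i-1])),3) for i in range(len(q))])
show("tray outer",[(55,47),(508,45),(517,495),(50,500)],.195,c1)
show("A",[(207,177),(363,175),(365,257),(205,260)],.194,c1)
show("B",[(215,290),(375,279),(379,360),(222,370)],.194,c1)
show("C",[(230,382),(391,381),(391,463),(230,465)],.194,c1)
show("open",[(207,70),(360,68),(362,155),(207,158)],.194,c1)
show("pull",[(446,205),(462,205),(462,278),(446,278)],.287,c1)
show("flapedge",[(463,50),(474,465)],.25,c1)
show("tote",[(150,72),(605,70),(630,475),(147,480)],.11,c2)
show("rail near inner",[(65,495),(618,491)],.03,c2)
show("rail far outer start",[(57,70),(57,95)],.03,c2)
show("pins",[(97,125),(97,427)],.05,c2)
E
```

```text
tray outer [0.6529 0.3539] [0.6597 0.0696] [0.3783 0.0608] [0.3693 0.3449] mean [0.5151 0.2073] len [0.284, 0.284, 0.282, 0.284]
A [0.5718 0.2558] [0.575  0.1587] [0.5233 0.1564] [0.5194 0.2554] mean [0.5474 0.2066] len [0.052, 0.097, 0.052, 0.099]
B [0.5008 0.2486] [0.5097 0.1499] [0.4593 0.1464] [0.4512 0.2427] mean [0.4802 0.1969] len [0.05, 0.099, 0.05, 0.097]
C [0.4439 0.2376] [0.4465 0.1388] [0.3962 0.1378] [0.393 0.236] mean [0.4199 0.1875] len [0.051, 0.099, 0.05, 0.098]
open [0.6402 0.258 ] [0.6434 0.1621] [0.5877 0.1596] [0.5839 0.2562] mean [0.6138 0.209 ] len [0.056, 0.096, 0.056, 0.097]
pull [0.5393 0.1091] [0.5395 0.0999] [0.4967 0.0992] [0.4965 0.1084] mean [0.518  0.1042] len [0.043, 0.009, 0.043, 0.009]
flapedge [0.6415 0.0995] [0.3919 0.0893] mean [0.5167 0.0944] len [0.25, 0.25]
tote [0.6628 0.0057] [ 0.6704 -0.3105] [ 0.3896 -0.32  ] [0.3794 0.006 ] mean [ 0.5256 -0.1547] len [0.283, 0.316, 0.281, 0.326]
rail near inner [0.3722 0.057 ] [ 0.3833 -0.3366] mean [ 0.3777 -0.1398] len [0.394, 0.394]
rail far outer start [0.6832 0.0666] [0.6643 0.0663] mean [0.6737 0.0664] len [0.019, 0.019]
pins [0.6379 0.0381] [0.4196 0.036 ] mean [0.5287 0.0371] len [0.218, 0.218]
```

Emit:
move_arm(
  plan=[
    [[-0.642,-0.574,-0.38],[0,0,0.747],1],
    [[-0.642,-0.574,-0.38],[0,0,0.747],1],
    [[-0.642,-0.574,-0.38],[0,0,0.747],1],
    [[-0.642,-0.574,-0.38],[0,0,0.747],1],
    [[-0.642,-0.574,-0.38],[0,0,0.747],1],
    [[-0.642,-0.574,-0.38],[0,0,0.747],1],
    [[-0.642,-0.574,-0.38],[0,0,0.747],1],
    [[-0.642,-0.574,-0.38],[0,0,0.747],1],
    [[-0.642,-0.574,-0.38],[0,0,0.747],1],
    [[-0.642,-0.574,-0.38],[0,0,0.747],1],
    [[-0.642,-0.574,-0.38],[0,0,0.747],1],
    [[-0.642,-0.574,-0.38],[0,0,0.747],1],
  ],
  grip_force=40,
)

```text
t: 1.3
tool_pos: [0.4201, 0.2013, 0.4319]
eef_rot: [[-0.032, 0.999, -0.001], [0.999, 0.032, 0.0], [0.0, -0.001, -1.0]]
wrist_force: [0.2, -0.1, -0.7]
gripper_width: 0.0001
finger_force: 0.0
```

Emit:
move_arm(
  plan=[
    [[-1,0.19,0],[0,0,0],1],
    [[-1,0.19,0],[0,0,0],1],
    [[-1,0.19,0],[0,0,0],1],
    [[-1,0.19,0],[0,0,0],1],
    [[-1,0.19,0],[0,0,0],1],
    [[-1,0.19,0],[0,0,0],1],
    [[-1,0.19,0],[0,0,0],1],
    [[-1,0.19,0],[0,0,0],1],
    [[-1,0.19,0],[0,0,0],1],
    [[-1,0.19,0],[0,0,0],1],
    [[-1,0.19,0],[0,0,0],1],
    [[-1,0.19,0],[0,0,0],1],
  ],
)

```text
t: 2.5
tool_pos: [0.5318, -0.2958, 0.4303]
eef_rot: [[-0.031, 1.0, -0.003], [1.0, 0.031, 0.002], [0.002, -0.002, -1.0]]
wrist_force: [-0.5, 1.1, -0.0]
gripper_width: -0.0001
finger_force: 0.0
```

```bash
cat >> h.py <<'E'
O=np.array([.519,.0775]);a=.032;E=np.array([[np.cos(a),np.sin(a)],[-np.sin(a),np.cos(a)]])
def st(P): P=np.array(P);return np.r_[E@(P[:2]-O),P[2:]]
def wd(S): S=np.array(S,float);return np.r_[E.T@S[:2]+O,S[2:]]
def shift(S):  # shares to TCP stand target, in present tool axes (assumes commanded==measured)
    s=status.sense();return np.array(s["eef_rot"]).T@(wd(S)-np.array(s["tool_pos"]))/.5
E
python3 - <<'E'
from h import *
s=status.sense();print(st(s["tool_pos"]),s["joint_pos"],shift([0,-.44,.12]))
print(s["eef_rot"])
E
```

```text
[ 0.0008 -0.3735  0.4303] [ 0.2483  0.525   0.3408  1.3272 -0.1737  1.3213  0.6208] [-0.1339  0.0001  0.6205]
[[-0.0309  0.9995 -0.0025]
 [ 0.9995  0.0309  0.0015]
 [ 0.0016 -0.0025 -1.    ]]
```

Emit:
move_arm(
  plan=[
    [[-0.134,0,0.05],[0,0,0],1],
    [[-0.134,0,0.1],[0,0,0],1],
    [[-0.134,0,0.72],[0,0,0],1],
    [[-0.134,0,0.72],[0,0,0],1],
    [[-0.134,0,0.72],[0,0,0],1],
    [[-0.134,0,0.72],[0,0,0],1],
    [[-0.134,0,0.72],[0,0,0],1],
    [[-0.134,0,0.72],[0,0,0],1],
    [[-0.134,0,0.72],[0,0,0],1],
    [[-0.134,0,0.72],[0,0,0],1],
    [[-0.134,0,0.72],[0,0,0],1],
    [[-0.134,0,0.72],[0,0,0],1],
  ],
)

```text
t: 3.7
tool_pos: [0.5356, -0.3637, 0.0754]
eef_rot: [[-0.032, 0.999, 0.005], [0.999, 0.032, -0.003], [-0.003, 0.005, -1.0]]
wrist_force: [-0.4, -0.1, 0.5]
gripper_width: -0.0
finger_force: 0.0
```

Run:
```python
from h import *
s=status.sense();print(st(s["tool_pos"]),shift([0,-.352,.07]))
```

```text
[ 0.0024 -0.4415  0.0754] [ 0.179  -0.0049  0.0102]
```

Emit:
move_arm(
  plan=[
    [[0.02,-0.004,0.01],[0,0,0],1],
    [[0.04,-0.004,0.01],[0,0,0],1],
    [[0.055,-0.004,0.01],[0,0,0],1],
    [[0.068,-0.004,0.01],[0,0,0],1],
    [[0.081,-0.004,0.01],[0,0,0],1],
    [[0.094,-0.004,0.01],[0,0,0],1],
    [[0.107,-0.004,0.01],[0,0,0],1],
    [[0.12,-0.004,0.01],[0,0,0],1],
    [[0.133,-0.004,0.01],[0,0,0],1],
    [[0.146,-0.004,0.01],[0,0,0],1],
    [[0.16,-0.004,0.01],[0,0,0],1],
    [[0.173,-0.004,0.01],[0,0,0],1],
  ],
)

```text
t: 4.9
tool_pos: [0.5289, -0.2765, 0.0675]
eef_rot: [[-0.031, 1.0, 0.001], [1.0, 0.031, -0.001], [-0.001, 0.001, -1.0]]
wrist_force: [0.0, -5.5, 1.7]
gripper_width: -0.0001
finger_force: 0.0
```

Emit:
move_arm(
  plan=[
    [[0.002,0,0],[0,0,0],1],
    [[0.004,0,0],[0,0,0],1],
    [[0.006,0,0],[0,0,0],1],
    [[0.008,0,0],[0,0,0],1],
    [[0.01,0,0],[0,0,0],1],
    [[0.012,0,0],[0,0,0],1],
  ],
)

```text
t: 5.5
tool_pos: [0.5285, -0.2708, 0.0673]
eef_rot: [[-0.031, 1.0, 0.0], [1.0, 0.031, -0.0], [-0.0, 0.0, -1.0]]
wrist_force: [0.5, -5.2, 2.5]
gripper_width: 0.0001
finger_force: 0.0
```

Emit:
move_arm(
  plan=[
    [[0.002,0,0],[0,0,0],1],
    [[0.004,0,0],[0,0,0],1],
    [[0.006,0,0],[0,0,0],1],
    [[0.008,0,0],[0,0,0],1],
    [[0.01,0,0],[0,0,0],1],
  ],
)

```text
t: 6.0
tool_pos: [0.5285, -0.2673, 0.0674]
eef_rot: [[-0.031, 1.0, 0.001], [1.0, 0.031, -0.003], [-0.003, 0.001, -1.0]]
wrist_force: [0.5, -9.8, -0.8]
gripper_width: -0.0
finger_force: 0.0
```

Emit:
move_arm(
  plan=[
    [[0.002,0,0],[0,0,0],1],
    [[0.004,0,0],[0,0,0],1],
    [[0.004,0,0],[0,0,0],1],
  ],
)

```text
t: 6.3
tool_pos: [0.5285, -0.2673, 0.0676]
eef_rot: [[-0.03, 1.0, 0.002], [1.0, 0.03, -0.006], [-0.006, 0.002, -1.0]]
wrist_force: [-0.2, -10.9, -1.1]
gripper_width: -0.0001
finger_force: 0.0
```

Run:
```python
from h import *
import cv2
s=status.sense();print(st(s["tool_pos"]),s["wrist_force"])
im=cams.get_image("top")[:,:,::-1];cv2.imwrite("pics/c3.png",cv2.resize(im[190:325,335:495],None,fx=4.2,fy=4.2,interpolation=cv2.INTER_CUBIC))
```

```text
[-0.0015 -0.345   0.0676] [ -0.1889 -10.9366  -1.1477]
```

View pics/c3.png

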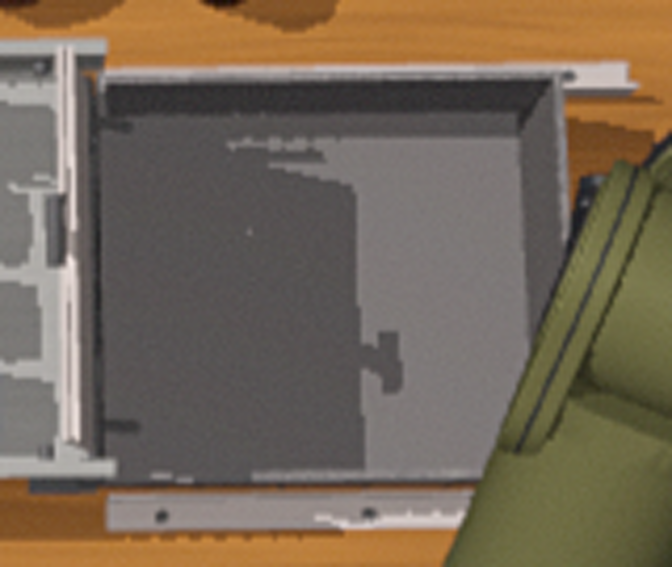

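The tote's rim corner went from column 489 to about 469, or roughly 57 mm. One firmer press will confirm the stop.

Emit:
move_arm(
  plan=[
    [[0.004,0,0],[0,0,0],1],
    [[0.008,0,0],[0,0,0],1],
    [[0.01,0,0],[0,0,0],1],
    [[0.01,0,0],[0,0,0],1],
  ],
)

```text
t: 6.75
tool_pos: [0.5286, -0.2674, 0.0686]
eef_rot: [[-0.028, 1.0, 0.004], [1.0, 0.028, -0.013], [-0.013, 0.004, -1.0]]
wrist_force: [-0.1, -19.1, -0.1]
gripper_width: -0.0002
finger_force: 0.0
```

Emit:
move_arm(
  plan=[
    [[-0.06,0,0],[0,0,0],1],
    [[-0.14,0,0],[0,0,0],1],
    [[-0.14,0,-0.66],[0,0,0],1],
    [[-0.14,0,-0.66],[0,0,0],1],
    [[-0.14,0,-0.66],[0,0,0],1],
    [[-0.14,0,-0.66],[0,0,0],1],
    [[-0.14,0,-0.66],[0,0,0],1],
    [[-0.14,0,-0.66],[0,0,0],0.5],
    [[-0.14,0,-0.66],[0,0,0],0],
    [[-0.14,0,-0.66],[0,0,0],0],
    [[-0.14,0,-0.66],[0,0,0],0],
    [[-0.14,0,-0.66],[0,0,0],0],
  ],
)

```text
t: 7.95
tool_pos: [0.5299, -0.3264, 0.3951]
eef_rot: [[-0.033, 0.999, -0.004], [0.999, 0.033, 0.004], [0.004, -0.004, -1.0]]
wrist_force: [0.1, 0.1, -0.3]
gripper_width: 0.0725
finger_force: 0.0
```

Run:
```python
from h import *
s=status.sense();print(st(s["tool_pos"]),s["eef_rot"],shift([0,.0239,.36]))
```

```text
[-0.002  -0.404   0.3951] [[-0.0334  0.9994 -0.0038]
 [ 0.9994  0.0334  0.0041]
 [ 0.0043 -0.0037 -1.    ]] [0.8555 0.0054 0.0738]
```

Emit:
move_arm(
  plan=[
    [[0.856,0.005,0.074],[0,0,0],0],
    [[0.856,0.005,0.074],[0,0,0],0],
    [[0.856,0.005,0.074],[0,0,0],0],
    [[0.856,0.005,0.074],[0,0,0],0],
    [[0.856,0.005,0.074],[0,0,0],0],
    [[0.856,0.005,0.074],[0,0,0],0],
    [[0.856,0.005,0.074],[0,0,0],0],
    [[0.856,0.005,0.074],[0,0,0],0],
    [[0.856,0.005,0.074],[0,0,0],0],
    [[0.856,0.005,0.074],[0,0,0],0],
    [[0.856,0.005,0.074],[0,0,0],0],
    [[0.856,0.005,0.074],[0,0,0],0],
  ],
)

```text
t: 9.15
tool_pos: [0.5189, 0.0979, 0.3596]
eef_rot: [[-0.03, 1.0, -0.002], [1.0, 0.03, -0.001], [-0.001, -0.002, -1.0]]
wrist_force: [-0.5, -0.9, -0.7]
gripper_width: 0.0854
finger_force: 0.0
```

Run:
```python
from h import *
import cv2
s=status.sense();print(st(s["tool_pos"]),s["eef_rot"],s["gripper_width"],shift([0,.0239,.28]))
im=cams.get_image("side")[:,:,::-1];p=proj("side",wd([0,.0239,.288]));print(p, proj("side",wd([-.022,.0239,.288])),proj("side",wd([.022,.0239,.288])))
x,y=p.astype(int);print(x,y)
cv2.imwrite("pics/c4.png",cv2.resize(im[y-60:y+60,x-80:x+80],None,fx=5,fy=5,interpolation=cv2.INTER_CUBIC))
```

```text
[0.0006 0.0203 0.3596] [[-0.0295  0.9996 -0.0019]
 [ 0.9996  0.0295 -0.0013]
 [-0.0012 -0.0019 -1.    ]] 0.08541019505408483 [ 0.0073 -0.0008  0.1592]
[321.1584 181.6282] [329.8621 182.3577] [312.475  180.9003]
321 181
```

View pics/c4.png

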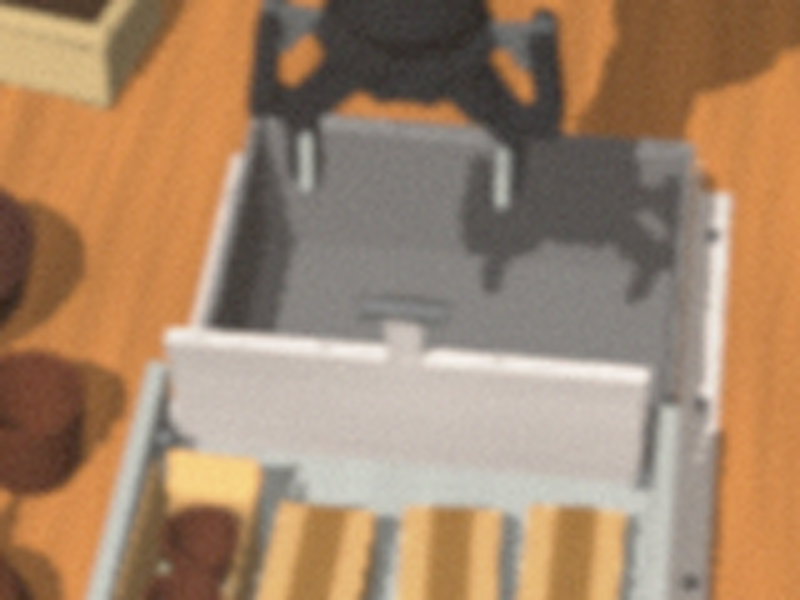

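The pull shows at about (322,183) in the side view; prediction was (321,182). Lowering and gripping its ends.

Emit:
move_arm(
  plan=[
    [[0.007,0,0.04],[0,0,0],0],
    [[0.007,0,0.08],[0,0,0],0],
    [[0.007,0,0.12],[0,0,0],0],
    [[0.007,0,0.159],[0,0,0],0],
    [[0.007,0,0.159],[0,0,0],0.3],
    [[0.007,0,0.159],[0,0,0],0.7],
    [[0.007,0,0.159],[0,0,0],0.7],
    [[0.007,0,0.159],[0,0,0],0.7],
    [[0.007,0,0.159],[0,0,0],0.7],
    [[0.007,0,0.159],[0,0,0],0.7],
    [[0.007,0,0.159],[0,0,0],0.7],
  ],
  grip_force=30,
)

```text
t: 10.3
tool_pos: [0.5197, 0.1024, 0.2821]
eef_rot: [[-0.031, 1.0, 0.002], [1.0, 0.031, 0.0], [0.0, 0.002, -1.0]]
wrist_force: [-2.6, -2.5, 7.0]
gripper_width: 0.043
finger_force: 31.0
```

```bash
cat > sw.py <<'E'
from h import *
from scipy.spatial.transform import Rotation as Ro
# rows for swing: from phi0 to phi1, tool tilt proportional, relative to nominal commanded tool tilt t0
import sys
s=status.sense();p=st(s["tool_pos"]);R0=np.array(s["eef_rot"])
print("tcp",p,"w",s["gripper_width"],"F",s["wrist_force"],s["finger_force"])
def pull(f):return np.array([0,-.14*np.sin(f)-.004*np.cos(f),.15+.14*np.cos(f)-.004*np.sin(f)])
def tilt(f):return np.interp(f,[0.3,2.27],[0,.5])
def Rt(t):  # stand axes; tool z=(0,sin t,-cos t)
    return np.array([[0,1,0],[np.cos(t),0,np.sin(t)],[np.sin(t),0,-np.cos(t)]])
def rows(f0,f1,n,off=np.zeros(3)):
    A=Rt(tilt(f0));g0=pull(f0)+A[:,2]*.008
    for f in np.linspace(f0,f1,n+1)[1:]:
        B=Rt(tilt(f));g=pull(f)+B[:,2]*.008
        d=A.T@(g-g0+off)/.5;r=Ro.from_matrix(A.T@B).as_rotvec()/(np.pi/2)
        print(f"{f:.2f}",np.round(d,3).tolist(),np.round(r,3).tolist())
rows(float(sys.argv[1]),float(sys.argv[2]),int(sys.argv[3]))
E
python3 sw.py -0.2 0.7 12
```

```text
tcp [0.0015 0.0248 0.2821] w 0.04302758604615571 F [-2.5626 -2.483   7.0253] 31.00727766752243
-0.12 [-0.021, 0.0, -0.003] [0.0, 0.0, 0.0]
-0.05 [-0.042, 0.0, -0.004] [0.0, 0.0, 0.0]
0.02 [-0.063, 0.0, -0.004] [0.0, 0.0, 0.0]
0.10 [-0.084, 0.0, -0.002] [0.0, 0.0, 0.0]
0.17 [-0.104, 0.0, 0.002] [0.0, 0.0, 0.0]
0.25 [-0.125, 0.0, 0.007] [0.0, 0.0, 0.0]
0.33 [-0.145, 0.0, 0.013] [0.0, 0.004, 0.0]
0.40 [-0.164, 0.0, 0.021] [0.0, 0.016, 0.0]
0.47 [-0.182, 0.0, 0.031] [0.0, 0.028, 0.0]
0.55 [-0.2, 0.0, 0.041] [0.0, 0.04, 0.0]
0.62 [-0.217, 0.0, 0.054] [0.0, 0.053, 0.0]
0.70 [-0.233, 0.0, 0.067] [0.0, 0.065, 0.0]
```

Emit:
move_arm(
  plan=[
    [[-0.021,0,-0.003],[0,0,0],0.7],
    [[-0.042,0,-0.004],[0,0,0],0.7],
    [[-0.063,0,-0.004],[0,0,0],0.7],
    [[-0.084,0,-0.002],[0,0,0],0.7],
    [[-0.104,0,0.002],[0,0,0],0.7],
    [[-0.125,0,0.007],[0,0,0],0.7],
    [[-0.145,0,0.013],[0,0.004,0],0.7],
    [[-0.164,0,0.021],[0,0.016,0],0.7],
    [[-0.182,0,0.031],[0,0.028,0],0.7],
    [[-0.2,0,0.041],[0,0.04,0],0.7],
    [[-0.217,0,0.054],[0,0.053,0],0.7],
    [[-0.233,0,0.067],[0,0.065,0],0.7],
  ],
)

```text
t: 11.5
tool_pos: [0.5234, -0.015, 0.2467]
eef_rot: [[-0.03, 1.0, -0.002], [0.994, 0.031, 0.102], [0.102, 0.001, -0.995]]
wrist_force: [1.2, 0.9, -0.6]
gripper_width: 0.0431
finger_force: 31.9
```

```bash
python3 sw.py 0.7 1.6 12; python3 -c "
from sw import *" 0.7 0.7 1 | tail -1
python3 - <<'E'
import sys;sys.argv=['',.7,.7,1]
from sw import *
print("expected tcp",pull(.7)+Rt(tilt(.7))[:,2]*.008, R0[:,2])
E
```

```text
tcp [ 0.0014 -0.0926  0.2467] w 0.043081499861144866 F [ 1.1509  0.9152 -0.6015] 31.905164122581482
0.77 [-0.016, 0.0, 0.013] [0.0, 0.012, 0.0]
0.85 [-0.031, 0.0, 0.027] [0.0, 0.024, 0.0]
0.93 [-0.046, 0.0, 0.042] [0.0, 0.036, 0.0]
1.00 [-0.058, 0.0, 0.059] [0.0, 0.048, 0.0]
1.07 [-0.07, 0.0, 0.076] [0.0, 0.061, 0.0]
1.15 [-0.08, 0.0, 0.094] [0.0, 0.073, 0.0]
1.23 [-0.089, 0.0, 0.113] [0.0, 0.085, 0.0]
1.30 [-0.097, 0.0, 0.132] [0.0, 0.097, 0.0]
1.38 [-0.103, 0.0, 0.152] [0.0, 0.109, 0.0]
1.45 [-0.107, 0.0, 0.173] [0.0, 0.121, 0.0]
1.53 [-0.11, 0.0, 0.193] [0.0, 0.133, 0.0]
1.60 [-0.112, 0.0, 0.214] [0.0, 0.145, 0.0]
0.70 [0.0, 0.0, 0.0] [0.0, 0.0, 0.0]
tcp [ 0.0014 -0.0926  0.2467] w 0.043081499861144866 F [ 1.1509  0.9152 -0.6015] 31.905164122581482
0.70 [0.0, 0.0, 0.0] [0.0, 0.0, 0.0]
expected tcp [ 0.     -0.0924  0.2465] [-0.0022  0.1023 -0.9948]
```

Tracks to within a millimetre. Continuing.

Emit:
move_arm(
  plan=[
    [[-0.016,0,0.013],[0,0.012,0],0.7],
    [[-0.031,0,0.027],[0,0.024,0],0.7],
    [[-0.046,0,0.042],[0,0.036,0],0.7],
    [[-0.058,0,0.059],[0,0.048,0],0.7],
    [[-0.07,0,0.076],[0,0.061,0],0.7],
    [[-0.08,0,0.094],[0,0.073,0],0.7],
    [[-0.089,0,0.113],[0,0.085,0],0.7],
    [[-0.097,0,0.132],[0,0.097,0],0.7],
    [[-0.103,0,0.152],[0,0.109,0],0.7],
    [[-0.107,0,0.173],[0,0.121,0],0.7],
    [[-0.11,0,0.193],[0,0.133,0],0.7],
    [[-0.112,0,0.214],[0,0.145,0],0.7],
  ],
)

```text
t: 12.7
tool_pos: [0.5248, -0.0598, 0.1341]
eef_rot: [[-0.029, 1.0, -0.009], [0.946, 0.03, 0.323], [0.323, 0.001, -0.946]]
wrist_force: [0.3, -4.4, -0.7]
gripper_width: 0.0432
finger_force: 32.8
```

Run:
```python
import sys;sys.argv=['',1.6,2.23,12]
from sw import *
print("expected tcp",pull(1.6)+Rt(tilt(1.6))[:,2]*.008, R0[:,2])
```

```text
tcp [ 0.0014 -0.1374  0.1341] w 0.043157737458027236 F [ 0.3344 -4.3733 -0.7051] 32.841426730155945
1.65 [-0.003, 0.0, 0.014] [0.0, 0.008, 0.0]
1.71 [-0.006, 0.0, 0.029] [0.0, 0.017, 0.0]
1.76 [-0.008, 0.0, 0.043] [0.0, 0.025, 0.0]
1.81 [-0.009, 0.0, 0.058] [0.0, 0.034, 0.0]
1.86 [-0.009, 0.0, 0.073] [0.0, 0.042, 0.0]
1.92 [-0.009, 0.0, 0.087] [0.0, 0.051, 0.0]
1.97 [-0.008, 0.0, 0.102] [0.0, 0.059, 0.0]
2.02 [-0.006, 0.0, 0.116] [0.0, 0.068, 0.0]
2.07 [-0.003, 0.0, 0.131] [0.0, 0.076, 0.0]
2.12 [0.001, 0.0, 0.145] [0.0, 0.085, 0.0]
2.18 [0.005, 0.0, 0.159] [0.0, 0.093, 0.0]
2.23 [0.01, 0.0, 0.173] [0.0, 0.102, 0.0]
expected tcp [ 0.     -0.1372  0.1343] [-0.0087  0.3233 -0.9463]
```

Emit:
move_arm(
  plan=[
    [[-0.003,0,0.014],[0,0.008,0],0.7],
    [[-0.006,0,0.029],[0,0.017,0],0.7],
    [[-0.008,0,0.043],[0,0.025,0],0.7],
    [[-0.009,0,0.058],[0,0.034,0],0.7],
    [[-0.009,0,0.073],[0,0.042,0],0.7],
    [[-0.009,0,0.087],[0,0.051,0],0.7],
    [[-0.008,0,0.102],[0,0.059,0],0.7],
    [[-0.006,0,0.116],[0,0.068,0],0.7],
    [[-0.003,0,0.131],[0,0.076,0],0.7],
    [[0.001,0,0.145],[0,0.085,0],0.7],
    [[0.005,0,0.159],[0,0.093,0],0.7],
    [[0.01,0,0.173],[0,0.102,0],0.7],
  ],
)

```text
t: 13.9
tool_pos: [0.5237, -0.0263, 0.0539]
eef_rot: [[-0.027, 1.0, -0.014], [0.882, 0.03, 0.47], [0.47, 0.001, -0.883]]
wrist_force: [1.2, -4.1, -3.1]
gripper_width: 0.0433
finger_force: 33.0
```

Run:
```python
import sys;sys.argv=['',2.23,2.31,6]
from sw import *
print("expected tcp",pull(2.23)+Rt(tilt(2.23))[:,2]*.008, R0[:,2])
print("at 2.27",pull(2.27)+Rt(tilt(2.27))[:,2]*.008)
```

```text
tcp [ 0.0014 -0.1039  0.0539] w 0.043264842762105 F [ 1.1534 -4.085  -3.1276] 32.95830488204956
2.24 [0.001, 0.0, 0.004] [0.0, 0.002, 0.0]
2.26 [0.002, 0.0, 0.007] [0.0, 0.004, 0.0]
2.27 [0.003, 0.0, 0.011] [0.0, 0.006, 0.0]
2.28 [0.003, 0.0, 0.015] [0.0, 0.006, 0.0]
2.30 [0.004, 0.0, 0.018] [0.0, 0.006, 0.0]
2.31 [0.005, 0.0, 0.022] [0.0, 0.006, 0.0]
expected tcp [ 0.     -0.1045  0.054 ] [-0.0138  0.47   -0.8826]
at 2.27 [ 0.     -0.1007  0.0498]
```

Emit:
move_arm(
  plan=[
    [[0.001,0,0.004],[0,0.002,0],0.7],
    [[0.002,0,0.007],[0,0.004,0],0.7],
    [[0.003,0,0.011],[0,0.006,0],0.7],
    [[0.003,0,0.015],[0,0.006,0],0.7],
    [[0.004,0,0.018],[0,0.006,0],0.7],
    [[0.004,0,0.018],[0,0.006,0],0.7],
  ],
)

```text
t: 14.5
tool_pos: [0.5236, -0.0204, 0.0474]
eef_rot: [[-0.027, 1.0, -0.014], [0.878, 0.03, 0.477], [0.478, 0.001, -0.879]]
wrist_force: [1.9, -4.4, -5.1]
gripper_width: 0.0431
finger_force: 32.9
```

Run:
```python
import sys;sys.argv=['',2.27,2.27,1]
from sw import *
```

```text
tcp [ 0.0014 -0.098   0.0474] w 0.04307524487273983 F [ 1.8642 -4.3559 -5.1472] 32.93011486530304
2.27 [0.0, 0.0, 0.0] [0.0, 0.0, 0.0]
```

Emit:
move_arm(
  plan=[
    [[0.001,0,0.004],[0,0,0],0.7],
    [[0.002,0,0.008],[0,0,0],0.7],
    [[0.003,0,0.012],[0,0,0],0.7],
    [[0.003,0,0.012],[0,0,0],0.7],
  ],
)

```text
t: 14.9
tool_pos: [0.5236, -0.0194, 0.0458]
eef_rot: [[-0.026, 1.0, -0.011], [0.879, 0.028, 0.476], [0.476, 0.002, -0.879]]
wrist_force: [-3.8, -18.8, 27.5]
gripper_width: 0.0432
finger_force: 36.3
```

Run:
```python
from h import *
import cv2
s=status.sense();print(st(s["tool_pos"]),s["wrist_force"],s["torque"])
im=cams.get_image("side")[:,:,::-1]
cv2.imwrite("pics/c5.png",cv2.resize(im[120:270,245:405],None,fx=4,fy=4,interpolation=cv2.INTER_CUBIC))
for x in(-.125,.125):
  for f in(2.2,2.27,2.34): print(x,f,4*(proj("side",wd([x,-.1*np.sin(f),.15+.1*np.cos(f)]))-[245,120]))
```

```text
[ 0.0015 -0.097   0.0458] [ -3.8271 -18.8258  27.4727] [-1.0795  0.9357  0.5748]
-0.125 2.2 [493.5955 360.4531]
-0.125 2.27 [492.7369 369.9892]
-0.125 2.34 [491.8752 379.5879]
0.125 2.2 [152.3218 330.7272]
0.125 2.27 [151.7305 340.1769]
0.125 2.34 [151.0317 349.6796]
```

View pics/c5.png

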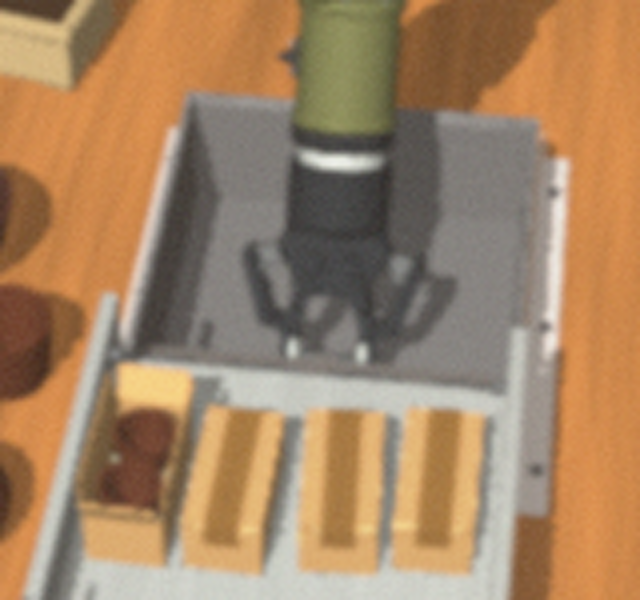

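The flap is on its stop: 27 N upward and no further motion. Easing off, opening, then retreating.

Emit:
move_arm(
  plan=[
    [[-0.001,0,-0.004],[0,0,0],0.7],
    [[-0.002,0,-0.008],[0,0,0],0.7],
    [[-0.002,0,-0.008],[0,0,0],0.2],
    [[-0.002,0,-0.008],[0,0,0],0.2],
    [[-0.002,0,-0.008],[0,0,0],0.2],
    [[-0.002,0,-0.03],[0,0,0],0.2],
    [[-0.002,0,-0.08],[0,0,0],0.2],
    [[-0.002,0,-0.16],[0,0,0],0.2],
    [[-0.002,0,-0.26],[0,0,0],0.2],
    [[-0.002,0,-0.36],[0,0,0],0.2],
    [[-0.002,0,-0.46],[0,0,0],0.2],
    [[-0.002,0,-0.56],[0,0,0],0.2],
  ],
)

```text
t: 16.15
tool_pos: [0.5264, -0.1509, 0.2914]
eef_rot: [[-0.028, 0.999, -0.016], [0.877, 0.032, 0.479], [0.479, -0.001, -0.878]]
wrist_force: [0.7, 0.1, -1.1]
gripper_width: 0.0682
finger_force: 0.0
```

Run:
```python
from h import *
from scipy.spatial.transform import Rotation as Ro
s=status.sense();R=np.array(s["eef_rot"]);print(st(s["tool_pos"]),s["gripper_width"])
T=np.array([[0,1,0],[1,0,0],[0,0,-1.]]);T[:2]=E.T@T[:2]
print("rot",Ro.from_matrix(R.T@T).as_rotvec()/(np.pi/2),shift([-.0956,.08,.36]),shift([-.0956,.205,.36]))
```

```text
[ 0.0001 -0.2285  0.2914] 0.0682087129197216
rot [-0.0004 -0.318   0.0001] [ 0.6074 -0.1914  0.1752] [ 0.8268 -0.1913  0.295 ]
```

Emit:
move_arm(
  plan=[
    [[0.1,-0.05,-0.05],[0,-0.09,0],0.82],
    [[0.2,-0.1,-0.05],[0,-0.18,0],0.82],
    [[0.3,-0.191,0],[0,-0.27,0],0.82],
    [[0.4,-0.191,0.05],[0,-0.318,0],0.82],
    [[0.5,-0.191,0.11],[0,-0.318,0],0.82],
    [[0.6,-0.191,0.17],[0,-0.318,0],0.82],
    [[0.7,-0.191,0.23],[0,-0.318,0],0.82],
    [[0.818,-0.191,0.29],[0,-0.318,0],0.82],
    [[0.818,-0.191,0.29],[0,-0.318,0],0.82],
    [[0.818,-0.191,0.29],[0,-0.318,0],0.82],
    [[0.818,-0.191,0.29],[0,-0.318,0],0.82],
    [[0.818,-0.191,0.29],[0,-0.318,0],0.82],
  ],
)

```text
t: 17.35
tool_pos: [0.4175, 0.2748, 0.3574]
eef_rot: [[-0.033, 0.999, -0.001], [0.999, 0.033, -0.001], [-0.001, -0.001, -1.0]]
wrist_force: [0.9, -1.0, -0.0]
gripper_width: 0.0152
finger_force: 0.0
```

Run:
```python
from h import *
import cv2
s=status.sense();print(st(s["tool_pos"]),s["gripper_width"],s["eef_rot"]);print(shift([-.0956,.202,.177]),shift([-.0956,.06,.177]))
im=cams.get_image("side")[:,:,::-1]
cv2.imwrite("pics/c6.png",cv2.resize(im[150:300,235:395],None,fx=4,fy=4,interpolation=cv2.INTER_CUBIC))
for n,S in dict(rearC_bot=(-.0956,.163,.15),rearB=(-.035,.17,.15),A=(.0325,.178,.15),C_top=(-.0956,.163,.194)).items(): print(n,4*(proj("side",wd(S))-[235,150]))
```

```text
[-0.0951  0.2004  0.3574] 0.015163480944112287 [[-0.0333  0.9994 -0.0008]
 [ 0.9994  0.0333 -0.0011]
 [-0.0011 -0.0008 -1.    ]]
[ 0.0035 -0.0007  0.3608] [-0.2805 -0.0011  0.3611]
rearC_bot [468.9681 450.2414]
rearB [372.0106 449.8974]
A [263.9175 449.7667]
C_top [471.9999 405.9003]
```

View pics/c6.png

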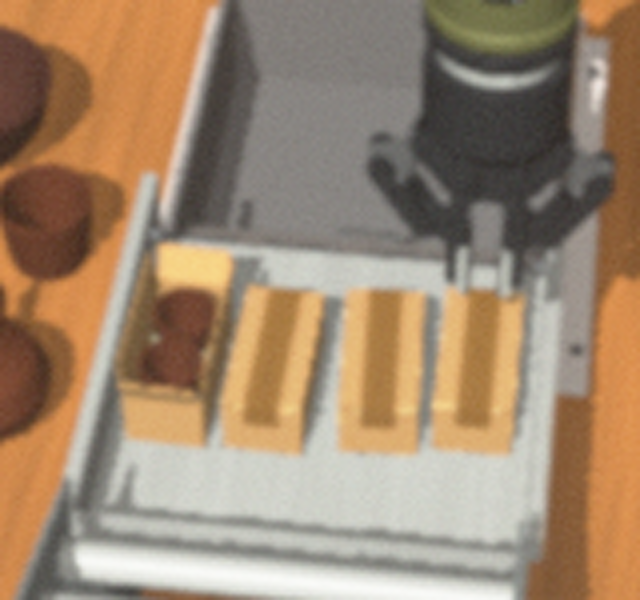

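Rear faces appear at (473,453), (378,451) and (263,450), matching the predictions. Lowering behind carton C and pushing.

Emit:
move_arm(
  plan=[
    [[0.004,-0.003,0.1],[0,0,0],0.82],
    [[0.004,-0.003,0.2],[0,0,0],0.82],
    [[0.004,-0.003,0.3],[0,0,0],0.82],
    [[0.004,-0.003,0.361],[0,0,0],0.82],
    [[0.004,-0.003,0.361],[0,0,0],0.82],
    [[-0.03,-0.003,0.361],[0,0,0],0.82],
    [[-0.05,-0.003,0.361],[0,0,0],0.82],
    [[-0.07,-0.003,0.361],[0,0,0],0.82],
    [[-0.09,-0.003,0.361],[0,0,0],0.82],
    [[-0.11,-0.003,0.361],[0,0,0],0.82],
    [[-0.13,-0.003,0.361],[0,0,0],0.82],
    [[-0.15,-0.003,0.361],[0,0,0],0.82],
  ],
)

```text
t: 18.6
tool_pos: [0.4193, 0.1992, 0.177]
eef_rot: [[-0.032, 0.999, 0.0], [0.999, 0.032, 0.0], [0.0, 0.0, -1.0]]
wrist_force: [0.3, 1.3, 1.2]
gripper_width: 0.0153
finger_force: 0.4
```

Run:
```python
from h import *
s=status.sense();print(st(s["tool_pos"]),s["wrist_force"],shift([-.093,.03,.177]))
```

```text
[-0.0958  0.1248  0.177 ] [0.3395 1.3141 1.2407] [-0.1897  0.0057 -0.0001]
```

Emit:
move_arm(
  plan=[
    [[-0.017,0.001,0],[0,0,0],0.82],
    [[-0.034,0.002,0],[0,0,0],0.82],
    [[-0.051,0.003,0],[0,0,0],0.82],
    [[-0.068,0.004,0],[0,0,0],0.82],
    [[-0.085,0.005,0],[0,0,0],0.82],
    [[-0.102,0.005,0],[0,0,0],0.82],
    [[-0.119,0.005,0],[0,0,0],0.82],
    [[-0.136,0.005,0],[0,0,0],0.82],
    [[-0.153,0.005,0],[0,0,0],0.82],
    [[-0.17,0.005,0],[0,0,0],0.82],
    [[-0.187,0.005,0],[0,0,0],0.82],
    [[-0.2,0.005,0],[0,0,0],0.82],
  ],
)

```text
t: 19.8
tool_pos: [0.4247, 0.0989, 0.1768]
eef_rot: [[-0.031, 1.0, -0.0], [1.0, 0.031, -0.0], [-0.0, -0.0, -1.0]]
wrist_force: [-0.5, -0.2, 0.7]
gripper_width: 0.0154
finger_force: 0.0
```

Run:
```python
from h import *
import cv2
s=status.sense();print(st(s["tool_pos"]),s["wrist_force"])
im=cams.get_image("top")[:,:,::-1]
cv2.imwrite("pics/c7.png",cv2.resize(im[190:325,250:490],None,fx=3.2,fy=3.2,interpolation=cv2.INTER_CUBIC))
```

```text
[-0.0935  0.0244  0.1768] [-0.466  -0.171   0.6505]
```

View pics/c7.png

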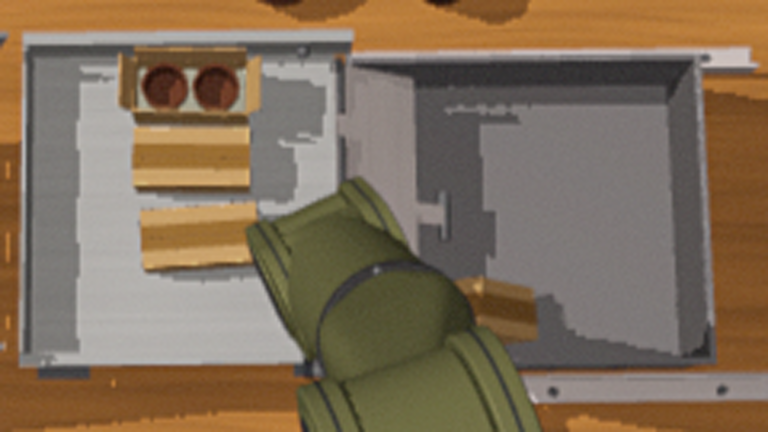

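Carton 1's front is in the tote at (538,315) in the crop. Next is carton B.

Emit:
move_arm(
  plan=[
    [[0,0,-0.1],[0,0,0],0.82],
    [[0,0,-0.2],[0,0,0],0.82],
    [[0.05,0.02,-0.22],[0,0,0],0.82],
    [[0.15,0.06,-0.22],[0,0,0],0.82],
    [[0.25,0.113,-0.22],[0,0,0],0.82],
    [[0.35,0.113,-0.22],[0,0,0],0.82],
    [[0.358,0.113,-0.22],[0,0,0],0.82],
    [[0.358,0.113,-0.22],[0,0,0],0.82],
    [[0.358,0.113,-0.15],[0,0,0],0.82],
    [[0.358,0.113,-0.08],[0,0,0],0.82],
    [[0.358,0.113,0],[0,0,0],0.82],
    [[0.358,0.113,0],[0,0,0],0.82],
  ],
)

```text
t: 21.05
tool_pos: [0.4726, 0.2761, 0.1728]
eef_rot: [[-0.03, 1.0, -0.009], [1.0, 0.03, -0.008], [-0.007, -0.009, -1.0]]
wrist_force: [-1.6, -0.8, 0.5]
gripper_width: 0.0152
finger_force: 0.0
```

Run:
```python
from h import *
import cv2
s=status.sense();print(st(s["tool_pos"]),s["wrist_force"],shift([-.036,.03,.177]))
for n in("side","top"):
    im=cams.get_image(n)[:,:,::-1];cv2.imwrite(f"pics/{n}8.png",im)
    h=cv2.cvtColor(im,cv2.COLOR_BGR2HSV)
    m=np.zeros(im.shape[:2],np.uint8)
    poly=np.array([proj(n,wd([x,y,z])) for x,y,z in((-.13,-.09,.05),(.13,-.09,.05),(.13,-.32,.05),(-.13,-.32,.05))],np.int32)
    cv2.fillPoly(m,[poly],255)
    k=((h[...,1]>70)&(h[...,0]<28)&(h[...,0]>8)&(m>0)).astype(np.uint8)
    c,l,stt,ce=cv2.connectedComponentsWithStats(k)
    for i in range(1,c):
        if stt[i,4]>60:
            pts=np.argwhere(l==i)[:,::-1].astype(np.float32);b=cv2.boxPoints(cv2.minAreaRect(pts))
            print(n,stt[i,4],*[st(ray(n,q,.04)) [:2] for q in b])
```

```text
[-0.04    0.2     0.1728] [-1.6241 -0.8438  0.5184] [-0.34    0.0087 -0.006 ]
side 542 [-0.0582 -0.1231] [-0.0546 -0.2735] [-0.1172 -0.2728] [-0.1172 -0.1228]
top 394 [-0.0584 -0.1548] [-0.0591 -0.2148] [-0.116  -0.2125] [-0.1153 -0.1529]
```

Emit:
move_arm(
  plan=[
    [[-0.03,0.005,-0.006],[0,0,0],0.82],
    [[-0.05,0.005,-0.006],[0,0,0],0.82],
    [[-0.07,0.005,-0.006],[0,0,0],0.82],
    [[-0.09,0.005,-0.006],[0,0,0],0.82],
    [[-0.11,0.005,-0.006],[0,0,0],0.82],
    [[-0.13,0.005,-0.006],[0,0,0],0.82],
    [[-0.15,0.005,-0.006],[0,0,0],0.82],
    [[-0.17,0.005,-0.006],[0,0,0],0.82],
    [[-0.19,0.005,-0.006],[0,0,0],0.82],
    [[-0.21,0.005,-0.006],[0,0,0],0.82],
    [[-0.23,0.005,-0.006],[0,0,0],0.82],
    [[-0.25,0.005,-0.006],[0,0,0],0.82],
  ],
)

```text
t: 22.35
tool_pos: [0.4821, 0.155, 0.1797]
eef_rot: [[-0.032, 1.0, -0.0], [1.0, 0.032, -0.0], [-0.0, -0.0, -1.0]]
wrist_force: [0.0, 1.7, 0.3]
gripper_width: 0.0153
finger_force: 0.3
```

Emit:
move_arm(
  plan=[
    [[-0.017,0,0],[0,0,0],0.82],
    [[-0.034,0,0],[0,0,0],0.82],
    [[-0.051,0,0],[0,0,0],0.82],
    [[-0.068,0,0],[0,0,0],0.82],
    [[-0.085,0,0],[0,0,0],0.82],
    [[-0.102,0,0],[0,0,0],0.82],
    [[-0.102,0,0],[0,0,0],0.82],
  ],
)

```text
t: 23.05
tool_pos: [0.4836, 0.103, 0.1797]
eef_rot: [[-0.029, 1.0, -0.001], [1.0, 0.029, -0.001], [-0.001, -0.001, -1.0]]
wrist_force: [-0.1, 0.1, 0.3]
gripper_width: 0.0158
finger_force: 0.0
```

```bash
cat > seg.py <<'E'
from h import *
import cv2
def seg(tag,reg,z):
  for n in("side","top"):
    im=cams.get_image(n)[:,:,::-1];cv2.imwrite(f"pics/{n}{tag}.png",im)
    h=cv2.cvtColor(im,cv2.COLOR_BGR2HSV);m=np.zeros(im.shape[:2],np.uint8)
    x0,x1,y0,y1=reg
    cv2.fillPoly(m,[np.array([proj(n,wd([x,y,z])) for x,y in((x0,y0),(x1,y0),(x1,y1),(x0,y1))],np.int32)],255)
    k=((h[...,1]>70)&(h[...,0]<28)&(h[...,0]>8)&(m>0)).astype(np.uint8)
    c,l,q,ce=cv2.connectedComponentsWithStats(k)
    for i in range(1,c):
      if q[i,4]>60:
        b=cv2.boxPoints(cv2.minAreaRect(np.argwhere(l==i)[:,::-1].astype(np.float32)))
        print(n,q[i,4],*[st(ray(n,p,z))[:2].round(3) for p in b])
E
python3 - <<'E'
from seg import *
s=status.sense();print(st(s["tool_pos"]),s["wrist_force"])
print("tote");seg("9",(-.132,.132,-.09,-.32),.045)
print("tray");seg("9b",(-.128,.07,0.0,.265),.194)
E
```

```text
[-0.0345  0.0266  0.1797] [-0.067   0.1377  0.3479]
tote
side 505 [-0.049 -0.113] [-0.057 -0.278] [-0.128 -0.266] [-0.116 -0.103]
side 77 [-0.008 -0.159] [-0.03  -0.161] [-0.034 -0.115] [-0.013 -0.112]
top 150 [-0.07  -0.115] [-0.012 -0.135] [-0.025 -0.177] [-0.083 -0.157]
top 181 [-0.061 -0.174] [-0.045 -0.212] [-0.107 -0.235] [-0.122 -0.198]
tray
side 218 [-0.058  0.032] [-0.057 -0.004] [-0.129 -0.003] [-0.129  0.033]
side 1053 [0.072 0.213] [0.075 0.059] [0.003 0.068] [0.005 0.22 ]
top 874 [0.072 0.178] [0.071 0.077] [0.004 0.078] [0.005 0.178]
```

Emit:
move_arm(
  plan=[
    [[0,0,-0.1],[0,0,0],0.82],
    [[0,0,-0.2],[0,0,0],0.82],
    [[0.05,0.02,-0.24],[0,0,0],0.82],
    [[0.15,0.06,-0.24],[0,0,0],0.82],
    [[0.25,0.13,-0.24],[0,0,0],0.82],
    [[0.35,0.13,-0.24],[0,0,0],0.82],
    [[0.358,0.13,-0.24],[0,0,0],0.82],
    [[0.358,0.13,-0.24],[0,0,0],0.82],
    [[0.358,0.13,-0.17],[0,0,0],0.82],
    [[0.358,0.13,-0.08],[0,0,0],0.82],
    [[0.358,0.13,0],[0,0,0],0.82],
    [[0.358,0.13,0],[0,0,0],0.82],
  ],
)

```text
t: 24.45
tool_pos: [0.5394, 0.2818, 0.1749]
eef_rot: [[-0.031, 0.999, -0.01], [1.0, 0.031, -0.008], [-0.007, -0.01, -1.0]]
wrist_force: [-0.6, -0.4, -0.8]
gripper_width: 0.0151
finger_force: 0.0
```

Run:
```python
from seg import *
s=status.sense();print(st(s["tool_pos"]),s["wrist_force"],shift([.031,.03,.179]))
print("tote");seg("10",(-.132,.132,-.09,-.32),.045)
```

```text
[0.0269 0.2035 0.1749] [-0.5806 -0.388  -0.7629] [-0.3471  0.0086 -0.0058]
tote
side 779 [-0.035 -0.113] [-0.033 -0.276] [-0.134 -0.27 ] [-0.13  -0.109]
top 600 [-0.037 -0.085] [-0.032 -0.14 ] [-0.13  -0.147] [-0.136 -0.093]
top 402 [-0.119 -0.154] [-0.057 -0.162] [-0.064 -0.222] [-0.125 -0.214]
```

Run:
```python
import cv2,numpy as np
s=cv2.imread("pics/side10.png")[125:245,265:395];t=cv2.imread("pics/top10.png")[195:315,335:485]
r=lambda a:cv2.resize(a,(400,int(a.shape[0]*400/a.shape[1])),interpolation=cv2.INTER_CUBIC)
s,t=r(s),r(t);print(s.shape,t.shape);H=max(len(s),len(t));o=np.zeros((H,800,3),np.uint8);o[:len(s),:400]=s;o[:len(t),400:]=t;cv2.imwrite("pics/comp.png",o)
```

```text
(369, 400, 3) (320, 400, 3)
```

View pics/comp.png

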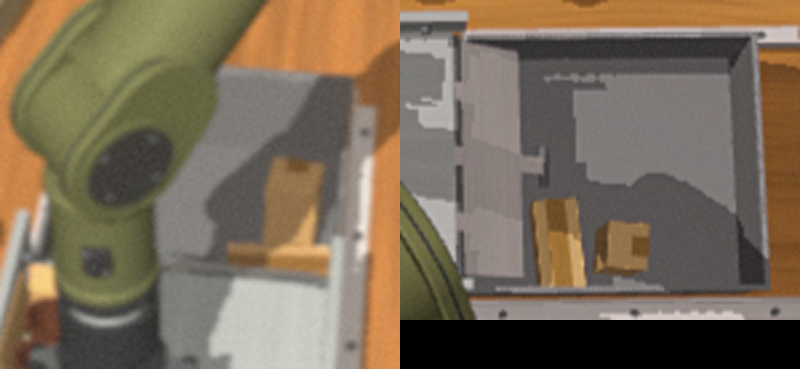

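C is standing on its end at about x −0.09, y −0.19. B lies crosswise between the flap and C. I'll push the third carton out in its own free lane, then tip whatever stands.

Emit:
move_arm(
  plan=[
    [[-0.03,0.007,-0.007],[0,0,0],0.82],
    [[-0.05,0.007,-0.007],[0,0,0],0.82],
    [[-0.07,0.007,-0.007],[0,0,0],0.82],
    [[-0.09,0.007,-0.007],[0,0,0],0.82],
    [[-0.11,0.007,-0.007],[0,0,0],0.82],
    [[-0.13,0.007,-0.007],[0,0,0],0.82],
    [[-0.15,0.007,-0.007],[0,0,0],0.82],
    [[-0.17,0.007,-0.007],[0,0,0],0.82],
    [[-0.19,0.007,-0.007],[0,0,0],0.82],
    [[-0.21,0.007,-0.007],[0,0,0],0.82],
    [[-0.23,0.007,-0.007],[0,0,0],0.82],
    [[-0.25,0.007,-0.007],[0,0,0],0.82],
  ],
)

```text
t: 25.75
tool_pos: [0.5515, 0.1626, 0.1856]
eef_rot: [[-0.033, 0.999, 0.004], [0.999, 0.033, 0.004], [0.004, 0.004, -1.0]]
wrist_force: [-6.1, 4.8, 18.2]
gripper_width: 0.0155
finger_force: 0.8
```

Emit:
move_arm(
  plan=[
    [[-0.017,0.002,0],[0,0,0],0.82],
    [[-0.034,0.004,0],[0,0,0],0.82],
    [[-0.051,0.006,0],[0,0,0],0.82],
    [[-0.068,0.006,0],[0,0,0],0.82],
    [[-0.085,0.006,0],[0,0,0],0.82],
    [[-0.102,0.006,0],[0,0,0],0.82],
    [[-0.102,0.006,0],[0,0,0],0.82],
    [[-0.102,0.006,-0.1],[0,0,0],0.82],
    [[-0.102,0.006,-0.2],[0,0,0],0.82],
    [[0,0.006,-0.3],[0,0,0],0.82],
    [[0.05,0.006,-0.3],[0,0,0],0.82],
    [[0.1,0.006,-0.3],[0,0,0],0.82],
  ],
)

```text
t: 26.95
tool_pos: [0.5525, 0.2158, 0.3365]
eef_rot: [[-0.035, 0.999, 0.005], [0.999, 0.035, 0.005], [0.005, 0.005, -1.0]]
wrist_force: [-0.1, 1.0, 0.2]
gripper_width: 0.0152
finger_force: 0.0
```

Run:
```python
from seg import *
s=status.sense();print(st(s["tool_pos"]),s["wrist_force"])
print("tote");seg("11",(-.132,.132,-.08,-.32),.045)
print("tray");seg("11b",(-.128,.07,0.02,.265),.194)
```

```text
[0.0379 0.1372 0.3365] [-0.118   0.9763  0.1914]
tote
side 795 [-0.036 -0.111] [-0.032 -0.277] [-0.134 -0.274] [-0.131 -0.109]
side 487 [ 0.122 -0.1  ] [ 0.136 -0.185] [ 0.031 -0.198] [ 0.02  -0.112]
top 612 [ 0.129 -0.124] [ 0.138 -0.177] [ 0.029 -0.192] [ 0.02 -0.14]
top 594 [-0.037 -0.086] [-0.032 -0.141] [-0.13  -0.147] [-0.135 -0.092]
top 404 [-0.119 -0.155] [-0.057 -0.161] [-0.063 -0.222] [-0.124 -0.215]
tray
side 90 [0.069 0.031] [0.07  0.017] [0.006 0.017] [0.005 0.031]
side 127 [-0.047  0.03 ] [-0.047  0.014] [-0.127  0.017] [-0.127  0.032]
side 109 [0.072 0.207] [0.073 0.081] [0.063 0.082] [0.062 0.208]
```

Run:
```python
from h import *
import cv2
reg=[proj("top",wd([x,y,.2])) for x,y in((.05,.04),(.14,.04),(.14,.2),(.05,.2))]
r=np.array(reg);c0,c1=int(r[:,0].min()),int(r[:,0].max());r0,r1=int(r[:,1].min()),int(r[:,1].max())
def cups(f):
    im=cv2.imread(f)[r0:r1,c0:c1];h=cv2.cvtColor(im,cv2.COLOR_BGR2HSV)
    k=((h[...,0]<12)&(h[...,1]>90)&(h[...,2]<120)).astype(np.uint8);n,l,q,ce=cv2.connectedComponentsWithStats(k)
    t=((h[...,0]>12)&(h[...,0]<28)&(h[...,1]>70));p=np.argwhere(t)
    return [(q[i,4],(ce[i]+[c0,r0]).round(1)) for i in range(1,n) if q[i,4]>15],t.sum(),(p.mean(0)[::-1]+[c0,r0]).round(1)
for f in("top0","top9b","top10","top11b"): print(f,cups(f"pics/{f}.png"))
a=cv2.imread("pics/top0.png").astype(int)[r0:r1,c0:c1];b=cv2.imread("pics/top11b.png").astype(int)[r0:r1,c0:c1]
d=np.abs(a-b).max(2)>50
print("\n".join("".join("#" if v else "." for v in w) for w in d),c0,r0)
```

```text
top0 ([(np.int32(154), array([301.1, 216.2])), (np.int32(161), array([317.1, 216.6]))], np.int64(702), array([308.7, 216.9]))
top9b ([(np.int32(154), array([301. , 216.2])), (np.int32(161), array([317. , 216.7]))], np.int64(710), array([308.8, 217. ]))
top10 ([(np.int32(120), array([302.2, 215.4])), (np.int32(160), array([317. , 216.4]))], np.int64(560), array([311.5, 215. ]))
top11b ([], np.int64(236), array([316. , 214.7]))
#####.###########################################..........
#################################################..........
##################################################.........
##################################################.........
####################.#.###########################.........
...........................................................
.....................#######.......##########..............
...........................................................
..............................................######.......
...#.#.......................................########......
....##............##.........................#########.....
######....
[... 617 characters left out ...]
#..#######..##..################
...###.....##..##########.###.#######.....#################
....##.....###..########..###..#########..#######.#########
....##...#.####..........#####..##..#....########.#########
.....###########........#######.........########..#########
.....####...................................##.############
......####...............#..##................#############
.......###.............#.#.#####..##..........#############
........###...................................##.##########
.........############.........................#############
..........####################################.#.##########
..........####################################..#.#.###.### 282 199
```

A lies flat crosswise in the tote. The hand covers or shades the open carton in the picture, so I'll move over the tote, check it, then tip C.

Emit:
move_arm(
  plan=[
    [[-0.1,-0.05,0],[0,0,0],1],
    [[-0.2,-0.1,0],[0,0,0],1],
    [[-0.3,-0.15,0],[0,0,0],1],
    [[-0.4,-0.2,0],[0,0,0],1],
    [[-0.5,-0.25,0],[0,0,0],1],
    [[-0.55,-0.252,0],[0,0,0],1],
    [[-0.55,-0.252,0],[0,0,0],1],
    [[-0.55,-0.252,0],[0,0,0],1],
    [[-0.55,-0.252,0],[0,0,0],1],
  ],
)

```text
t: 28.05
tool_pos: [0.4347, -0.0674, 0.3332]
eef_rot: [[-0.032, 1.0, -0.0], [1.0, 0.032, 0.001], [0.001, -0.0, -1.0]]
wrist_force: [0.5, 0.2, 0.1]
gripper_width: -0.0001
finger_force: 0.0
```

Run:
```python
from h import *
import cv2
s=status.sense();print(st(s["tool_pos"]),shift([-.088,-.138,.081]))
for n in("top","side"): cv2.imwrite(f"pics/{n}12.png",cams.get_image(n)[:,:,::-1])
def cups(f,n,off=6):
    P=np.array([proj(n,wd([x,y,.19])) for x,y in((.055,.05),(.14,.05),(.14,.21),(.055,.21))]);c0,r0=P.min(0).astype(int);c1,r1=P.max(0).astype(int)
    im=cv2.imread(f)[r0:r1,c0:c1];h=cv2.cvtColor(im,cv2.COLOR_BGR2HSV)
    k=((h[...,0]<12)&(h[...,1]>90)&(h[...,2]<120)).astype(np.uint8);m,l,q,ce=cv2.connectedComponentsWithStats(k)
    t=((h[...,0]>12)&(h[...,0]<28)&(h[...,1]>70));p=np.argwhere(t)
    return [(q[i,4],(ce[i]+[c0,r0]).round(1)) for i in range(1,m) if q[i,4]>15],t.sum(),p.min(0)[::-1]+[c0,r0],p.max(0)[::-1]+[c0,r0]
for n in("top","side"):
  for f in("0","12"): print(n,f,cups(f"pics/{n}{f}.png",n))
```

```text
[-0.0889 -0.1421  0.3332] [0.008  0.0017 0.5043]
top 0 ([(np.int32(154), array([301.1, 216.2])), (np.int32(161), array([317.1, 216.6]))], np.int64(643), array([287, 204]), array([331, 230]))
top 12 ([(np.int32(157), array([303.1, 216.2])), (np.int32(160), array([319. , 215.8]))], np.int64(585), array([289, 204]), array([333, 228]))
side 0 ([(np.int32(297), array([279. , 234.4]))], np.int64(1407), array([254, 211]), array([298, 260]))
side 12 ([(np.int32(299), array([279. , 232.7]))], np.int64(1069), array([254, 211]), array([292, 259]))
```

The open carton shifted about 5 mm and is still upright. Now tipping C.

Emit:
move_arm(
  plan=[
    [[0.006,0.002,0.1],[0,0,0],1],
    [[0.006,0.002,0.2],[0,0,0],1],
    [[0.006,0.002,0.3],[0,0,0],1],
    [[0.006,0.002,0.4],[0,0,0],1],
    [[0.006,0.002,0.474],[0,0,0],1],
    [[0.006,0.002,0.474],[0,0,0],1],
    [[-0.01,0.002,0.474],[0,0,0],1],
    [[-0.03,0.002,0.474],[0,0,0],1],
    [[-0.045,0.002,0.474],[0,0,0],1],
    [[-0.06,0.002,0.474],[0,0,0],1],
    [[-0.075,0.002,0.474],[0,0,0],1],
    [[-0.09,0.002,0.474],[0,0,0],1],
  ],
)

```text
t: 29.35
tool_pos: [0.4373, -0.1137, 0.0969]
eef_rot: [[-0.031, 1.0, 0.001], [1.0, 0.031, -0.0], [-0.0, 0.001, -1.0]]
wrist_force: [-0.0, -0.5, -1.1]
gripper_width: 0.0003
finger_force: 0.0
```

Run:
```python
from seg import *
s=status.sense();print(st(s["tool_pos"]),s["wrist_force"])
seg("13",(-.132,.132,-.08,-.325),.045)
```

```text
[-0.0878 -0.1885  0.0969] [-0.0455 -0.4818 -1.1175]
side 717 [-0.038 -0.102] [-0.025 -0.269] [-0.125 -0.276] [-0.131 -0.109]
side 655 [ 0.136 -0.185] [ 0.031 -0.198] [ 0.02  -0.112] [ 0.122 -0.1  ]
top 613 [ 0.129 -0.124] [ 0.138 -0.177] [ 0.03  -0.192] [ 0.021 -0.14 ]
top 605 [-0.037 -0.085] [-0.031 -0.14 ] [-0.13  -0.148] [-0.136 -0.093]
top 153 [-0.068 -0.166] [-0.068 -0.196] [-0.122 -0.194] [-0.122 -0.164]
top 68 [-0.122 -0.228] [-0.098 -0.233] [-0.106 -0.278] [-0.13  -0.273]
```

Emit:
move_arm(
  plan=[
    [[-0.015,0,0],[0,0,0],1],
    [[-0.03,0,0],[0,0,0],1],
    [[-0.045,0,0],[0,0,0],1],
    [[-0.06,0,0],[0,0,0],1],
    [[-0.06,0,0],[0,0,0],1],
    [[-0.06,0,-0.1],[0,0,0],1],
    [[-0.06,0,-0.2],[0,0,0],1],
    [[-0.06,0,-0.3],[0,0,0],1],
    [[-0.1,-0.1,-0.4],[0,0,0],1],
    [[-0.2,-0.1,-0.5],[0,0,0],1],
    [[-0.3,-0.1,-0.5],[0,0,0],1],
    [[-0.4,-0.1,-0.5],[0,0,0],1],
  ],
)

```text
t: 30.65
tool_pos: [0.3938, -0.2867, 0.3452]
eef_rot: [[-0.034, 0.999, 0.004], [0.999, 0.034, -0.002], [-0.002, 0.004, -1.0]]
wrist_force: [1.6, -0.9, -0.5]
gripper_width: 0.0002
finger_force: 0.0
```

Run:
```python
from seg import *
s=status.sense();print(st(s["tool_pos"]),s["wrist_force"])
seg("14",(-.132,.132,-.08,-.325),.045)
im=cv2.imread("pics/top14.png")
P=np.array([proj("top",wd([x,y,.05])) for x,y in((-.135,-.06),(.0,-.06),(.0,-.325),(-.135,-.325))]);c0,r0=P.min(0).astype(int);c1,r1=P.max(0).astype(int)
h=cv2.cvtColor(im,cv2.COLOR_BGR2HSV)[r0:r1,c0:c1]
print(c0,r0)
for r in h[::2]: print("".join("%x"%(v[2]>>4) if v[1]>70 else "." for v in r))
```

```text
[-0.1368 -0.36    0.3452] [ 1.6187 -0.9055 -0.4977]
side 551 [-0.069 -0.17 ] [-0.077 -0.319] [-0.135 -0.309] [-0.123 -0.162]
side 659 [ 0.136 -0.185] [ 0.031 -0.198] [ 0.02  -0.112] [ 0.122 -0.1  ]
side 279 [-0.035 -0.111] [-0.035 -0.15 ] [-0.132 -0.147] [-0.131 -0.109]
top 612 [ 0.129 -0.124] [ 0.138 -0.177] [ 0.029 -0.192] [ 0.021 -0.14 ]
top 605 [-0.037 -0.085] [-0.031 -0.14 ] [-0.13  -0.148] [-0.136 -0.093]
top 655 [-0.123 -0.197] [-0.07  -0.203] [-0.08  -0.312] [-0.134 -0.305]
374 256
..........................................................................................
..........................................................................................
..........................................................................................
..........................................................................................
..........................................................................................
..........................................................................................
..........................8................................
[... 787 characters left out ...]
cc....................89cccccbcccccccbcccbcbccbccbcbbbbccc.....
...........5598889999899acccc7..................779cccccccccccccbccbcbcbccbcccbcbcccc.....
...........45888879999999cccc9..................789cccccccbbccccccccccbcbbbbbcbbbbcca.....
...........46988889999999bcccb..................788cccccccccbcccccbccbcbbcbccbccbccca.....
............5888889999999bcccc..................89accccccccccccccccccccccccbbccccccc8.....
............578888a999999acccc6.................89accccccccccccccccccccbccbccccbbbcc7.....
............559889a999999acccc8.................8666666799aaccbbbbbbbccccccccccccccc6.....
............459889b9999999cccca..................................455556665666899abbb......
```

C now lies flat, and A and B are flat too (both cameras agree on a height of about 45–50 mm). Last check is whether the tote stayed home and the flap stayed down.

Run:
```python
import cv2,numpy as np
a=cv2.imread("pics/top10.png",0);b=cv2.imread("pics/top14.png",0)
for name,(y0,y1,x0,x1) in dict(corner=(198,222,452,480),flap=(205,265,355,395)).items():
    t=a[y0:y1,x0:x1];r=cv2.matchTemplate(b[y0-5:y1+5,x0-5:x1+5],t,cv2.TM_CCOEFF_NORMED);_,v,_,p=cv2.minMaxLoc(r);print(name,v,np.array(p)-5)
```

```text
corner 0.9969256520271301 [0 0]
flap 0.9774283766746521 [0 0]
```

```bash
python3 -c "
from workcell import order
print(order.job_done())"
```

```text
the job is handed in; nothing more can be done
None
```

The job is handed in: the tote is home against its stop, the flap is down on its open stop, and all three sealed cartons lie in the tote. One had landed on end and I tipped it flat; the open carton stands upright in the tray but was nudged about 5 mm, with an 18 N contact reading during the last push.

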